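Lock the loaded microscope stage

ROBOT

A 7-joint arm with a two-finger parallel gripper is mounted at the origin on the work surface. World frame = base frame: x ahead of the robot, y to its left, z up, the work surface at z = 0. Lengths are in m, angles in rad, forces in N, time in s.
With the tool pointing down it reaches from about 0.425 to 0.925 m from the base axis. Payload 6.8 kg.
Tool frame: the origin (TCP) lies midway between the tips of the shut fingers; the grasp point (between the pads) lies 19 mm behind it; y points along the fingers, z is the direction in which the jaws open and shut, and the axes are right-handed (so a half turn about y gives the same grasp; the last joint's range is limited). The gripper opens to 85 mm and grips with 20 to 120 N. Pads are 22 mm wide; open, the fingers measure 114 mm over their backs; the gripper's body (76 mm by 85 mm) begins 54 mm behind the grasp point. The pads swing forward as they close: fully open they stand 13 mm farther back than shut.
Start: joints at [1.22, 0.477, 0.022, 1.555, -0.011, 1.109, -0.083], TCP at [0.162, -0.655, 0.231] pointing down, gripper open.
Joint ranges: [-2.96, 2.96], [-0.34, 2.1], [-1.41, 1.46], [0.24, 2.44], [-1.37, 4.51], [0.17, 1.92], [-2.96, 2.96]. Speed limits (rad/s): [2.39, 2.39, 3.14, 3.14, 3.14, 3.14, 3.14].

INTERFACE

Orientations are given as [roll, pitch, yaw] about the fixed x, y, z axes, in that order (R = Rz(yaw) Ry(pitch) Rx(roll)).
In Python, from bench import bot gives the robot as it stands. The module is installed in compiled form; this text tells all that it offers. Calls block until the motion is done:
- bot.move_pose(position, orientation): joint-space move of the TCP to a pose.
- bot.servo_line(position, rotation=None, v=0.15, stop_force=None): straight line of the TCP; rotation=None keeps the orientation; v is the mean speed in m/s. With stop_force (N) it stops when the force on the tool has changed by that much, and returns True; else False.
- bot.move_j(angles): joint-space move.
- bot.set_gripper(opening, squeeze=None): finger opening in m; squeeze is the grip in N (None keeps the last); returns when the fingers have stopped.
- bot.dwell(seconds).
- bot.ik(position, orientation): joint angles nearest the present ones, or None.
- bot.get_image(name): name is "side" or "top"; returns (picture, depth): 480x640x3 uint8, red, green, blue; 480x640 float32, m along the optical axis (not along the pixel's ray), 0 where there is no reading.
- bot.calibration(name): a dict with "intrinsics" (3x3 intrinsics, pixels), "k1" (the pictures are not rectified: a ray, as slopes to the right and down, at radius r is drawn at 1 + k1 r^2 times it, then the intrinsics apply), "world_to_cam" (4x4, takes a point from world to camera coordinates). Camera axes: x right, y down, z forward; pixel columns grow to the right and rows downward; lengths in m; the calibration is good to about 2 mm. A picture is of the moment at which its call begins. calibration takes no time and is no camera call.
A pose or a line that the arm cannot do raises bot.PlanningError and nothing moves.
- bot.hand_in(): hands the job in, once; it reports no verdict.
Readings, each from a call of its own:
- bot.get_t(): time.
- bot.get_joint_positions(): joint angles.
- bot.get_dq(): joint speeds.
- bot.get_joint_efforts(): joint torques, N m.
- bot.get_tcp_pos(): TCP position.
- bot.get_eef_rot(): TCP orientation.
- bot.get_ft_force(): force on the tool from outside, world axes, zero at the start.
- bot.get_wrist_torque(): the same for the moment, N m.
- bot.get_opening(): finger opening in m.
Only numpy, scipy, OpenCV 4.12 (cv2) and the standard library are available. Lean on these libraries where they do the work, as an engineer would, in place of code of your own. Each camera call takes 0.05 s, during which the arm holds its last target. There are 200 camera calls.

TASK

Two identical microscope stages stand on the bench; lock the one that carries the covered dish. Pull its knob straight up until the pointer clears the small raised tooth, turn it clockwise (seen from above) past the tooth to the other side, about a sixth of a turn, then push it fully down again and let go. Do not shift the dish, and leave the knob of the empty stage alone.

Things in the scene. Friction and masses are not known exactly. Their poses are not given: they have to be found in the camera images.
- lock_grip (a point): Grip point of the loaded stage's lock knob: on its vertical axis, in its black bar grip. Bar 40 mm long (point x), 14 thick (y), from 25 mm below this point to 13 above; pinch across y from above. Under it a disc, radius 18, top 25 mm below the point, and a black pointer reaching 37 mm along -x. Axes turn and rise with the knob, z up. Knob down: point 36 mm above the stage's flat top, 76 above the bench.
- lock_pull (a joint): How far the loaded stage's lock knob is pulled straight up, m: 0 fully down (as at the start), stop at 0.022. It slides stiffly (about 3 N) and stays where it is left. The pointer clears the tooth above 0.010; 0.015 is a good height for turning. Below that the tooth blocks turning.
- lock_turn (a joint): Turn of the same knob, rad, clockwise from above positive, about the vertical axis through lock_grip: near 0 at the start (free), 1.05 in the middle of the locked place; stops at -0.10 and 1.15. A fixed dark steel tooth, 10 mm high, 24 to 36 mm from the axis, lies between: the knob goes down only below 0.14 or above 0.91. Friction 0.03 N m; it stays where left.
- dish_center (a point): Centre (half-way up) of the covered round dish, amber with a white rim, 60 mm across, 15 mm high, loose on the loaded stage, about 90 mm from the knob's axis. The stage is a fixed white block, 180 x 130 x 40 mm, with an aluminium top; its knob stands on the long centre line, 50 mm from the middle, at the end nearer the robot.
- spare_pull (a joint): How far the identical knob of the empty stage is pulled up, m: 0 fully down. To be left alone.

How it is judged:
On the way, in this order (a step that is already met when the one before it is completed fails the run):
1. the loaded stage's knob is pulled up, still on the starting side of the tooth (value of joint lock_pull above 0.008 m and value of joint lock_turn below 0.5 rad).
2. the knob is turned past the tooth while pulled up (value of joint lock_pull above 0.007 m and value of joint lock_turn above 0.8 rad).
At the end, for the whole second after the job is handed in: The loaded stage's knob is turned clockwise to the locked side of the tooth (0.87 rad or more) and is down within 4 mm, released; the empty stage's knob is down within 4 mm; the dish lies within 15 mm of where it was (value of joint each of lock_pull, spare_pull below 0.004 m and value of joint lock_turn above 0.87 rad and distance of dish_center from where it was at the start of the episode below 0.015 m); the robot touches nothing.
It fails at once if the empty stage's knob is pulled up by more than 6 mm (value of joint spare_pull above 0.006 m).
It fails at once if the dish is shifted by more than 20 mm (distance of dish_center from where it was at the start of the episode above 0.02 m).
It also fails if it takes over 32 s, if anything falls off the work surface, if the arm or the gripper's body presses on something with over 40 N, if the wrist force passes 120 N, or if a joint passes its speed limit or range.

## Working session

There is one attempt and no reset: what is moved stays moved. The work goes in short steps, each a Python script; the robot and the scene stay as the last script left them, time stands still between calls to the robot, and variables do not carry over. Pictures are saved under pics/ and viewed, about 8 in all and at most 12, crops included, and the job is handed in when it is done.

```bash
mkdir -p pics; python3 - <<'E'
from bench import bot
import cv2,numpy as np
for n in("side","top"):
    p,d=bot.get_image(n); c=bot.calibration(n)
    cv2.imwrite(f"pics/{n}0.png",p[:,:,::-1]); np.savez(f"{n}0.npz",p=p,d=d)
    print(n,c["intrinsics"].tolist(),c["k1"],np.round(c["world_to_cam"],3).tolist())
print(bot.get_t(),bot.get_eef_rot(),bot.get_opening())
E
```

```text
side [[437.4768145491264, 0.0, 318.1605040759004], [0.0, 437.4768145491264, 242.40152066733708], [0.0, 0.0, 1.0]] -0.07018364686842822 [[-0.981, -0.195, 0.002, 0.597], [-0.105, 0.519, -0.848, 0.149], [0.165, -0.832, -0.529, 0.603], [0.0, 0.0, 0.0, 1.0]]
top [[494.8894620668228, 0.0, 311.4777116380976], [0.0, 494.8894620668228, 241.1025901682574], [0.0, 0.0, 1.0]] -0.1285331450792017 [[0.007, -1.0, -0.023, -0.01], [-0.992, -0.004, -0.129, 0.611], [0.129, 0.024, -0.991, 0.756], [0.0, 0.0, 0.0, 1.0]]
0.1 [-1.57246591e+00 -1.08490647e-04 -2.89878895e+00] 0.08564358612541965
```

View pics/side0.png

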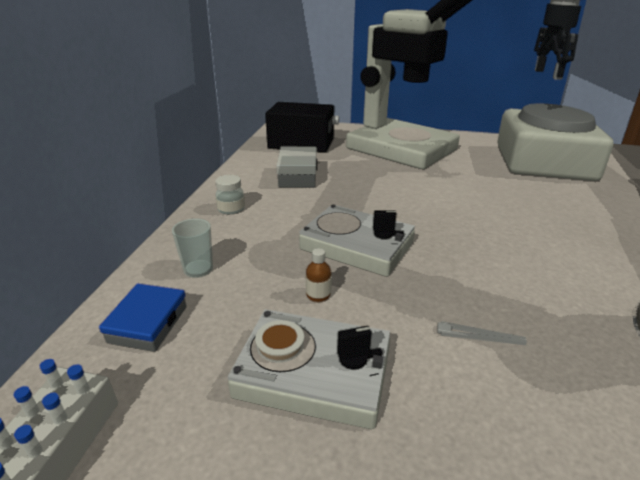

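View pics/top0.png

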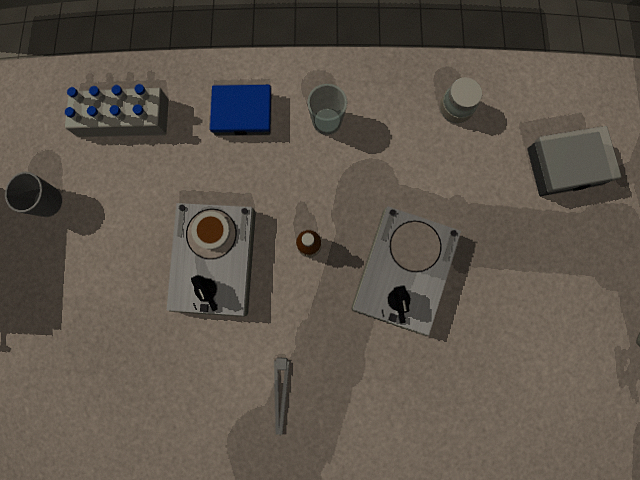

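The dish is on the stage at the left of the top view: dish at (210,231), knob about (205,291). In the side view it is the near stage: dish (280,340), knob (354,347). The stage at the right of the top view is empty. Next I measure.

```bash
cat > h.py <<'E'
import numpy as np,cv2
from bench import bot
def ray(n,uv):
    c=bot.calibration(n);K=c["intrinsics"];T=np.array(c["world_to_cam"])
    uv=np.atleast_2d(np.array(uv,float))
    s=cv2.undistortPoints(uv.reshape(-1,1,2),np.array(K),np.array([c["k1"],0,0,0.])).reshape(-1,2)
    d=np.c_[s,np.ones(len(s))]@T[:3,:3]
    return -T[:3,:3].T@T[:3,3],d   # d has unit depth along the optical axis
def on_plane(n,uv,z):
    o,d=ray(n,uv); return o+d*((z-o[2])/d[:,2])[:,None]
def by_depth(n,uv,dep):
    o,d=ray(n,uv); return o+d*np.asarray(dep).reshape(-1,1)
def two(uva,uvb):
    o1,d1=ray("top",uva);o2,d2=ray("side",uvb)
    A=np.c_[d1[0],-d2[0]];t=np.linalg.lstsq(A,o2-o1,rcond=None)[0]
    p,q=o1+t[0]*d1[0],o2+t[1]*d2[0]
    return (p+q)/2,np.linalg.norm(p-q)
E
python3 - <<'E'
from h import *
T=np.load("top0.npz");S=np.load("side0.npz")
for z,n,(x0,y0,x1,y1) in((T,"top",(160,195,265,325)),(S,"side",(225,300,400,425))):
    p,d=z["p"],z["d"]; v,u=np.mgrid[y0:y1,x0:x1]; v=v.ravel();u=u.ravel()
    X=by_depth(n,np.c_[u,v],d[v,u]); ok=(d[v,u]>0)
    c=p[v,u].astype(int); 
    blk=ok&(c.max(1)<45)&(X[:,2]>.045)
    flat=ok&(abs(X[:,2]-.04)<.006)
    print(n,"flat z",np.median(X[flat,2]),"black n",blk.sum(),"zmax",np.percentile(X[blk,2],[5,50,95]))
    top=blk&(X[:,2]>np.percentile(X[blk,2],95)-.006)
    P=X[top]; r=cv2.minAreaRect((P[:,:2]*1000).astype(np.float32)); print(" bar top pts",len(P),P.mean(0).round(4),r)
    low=blk&(X[:,2]<.055)&(X[:,2]>.041); print(" low black",X[low].mean(0).round(4))
    a=c.astype(int); amb=ok&(a[:,0]-a[:,2]>50)&(a[:,0]>90); print(" amber px",np.c_[u,v][amb].mean(0), X[amb].mean(0).round(4))
    if n=="top":
        m=(flat|(ok&(X[:,2]>.036))) 
        r=cv2.minAreaRect((X[m][:,:2]*1000).astype(np.float32)); print(" stage rect",r)
    cv2.imwrite(f"pics/{n}_crop.png",cv2.resize(p[y0:y1,x0:x1,::-1],None,fx=4.4,fy=4.4,interpolation=cv2.INTER_CUBIC))
E
```

```text
top flat z 0.03987933802401472 black n 585 zmax [0.04715805 0.06331954 0.08965835]
 bar top pts 221 [0.5336 0.1613 0.0881] ((532.6968383789062, 161.6341552734375), (38.958091735839844, 14.706542015075684), 24.305992126464844)
 low black [0.5254 0.154  0.0497]
 amber px [nan nan] [nan nan nan]
 stage rect ((582.5394287109375, 159.90603637695312), (127.89562225341797, 177.10501098632812), 87.09786987304688)
side flat z 0.04016159524034349 black n 1171 zmax [0.0477987  0.06692382 0.08872945]
 bar top pts 277 [0.5342 0.1693 0.0871] ((533.2514038085938, 166.56822204589844), (37.29259490966797, 12.764427185058594), 25.63994026184082)
 low black [0.5246 0.1702 0.0501]
 amber px [279.05972696 336.46928328] [0.627  0.1583 0.0559]<stdin>:13: RuntimeWarning: Mean of empty slice.
  ret = um.true_divide(
```

View pics/top_crop.png

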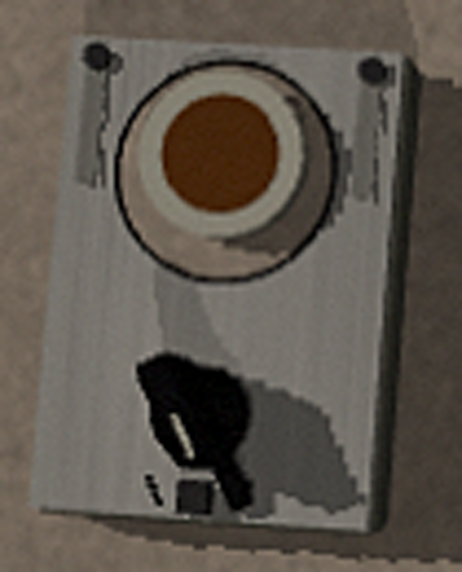

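View pics/side_crop.png

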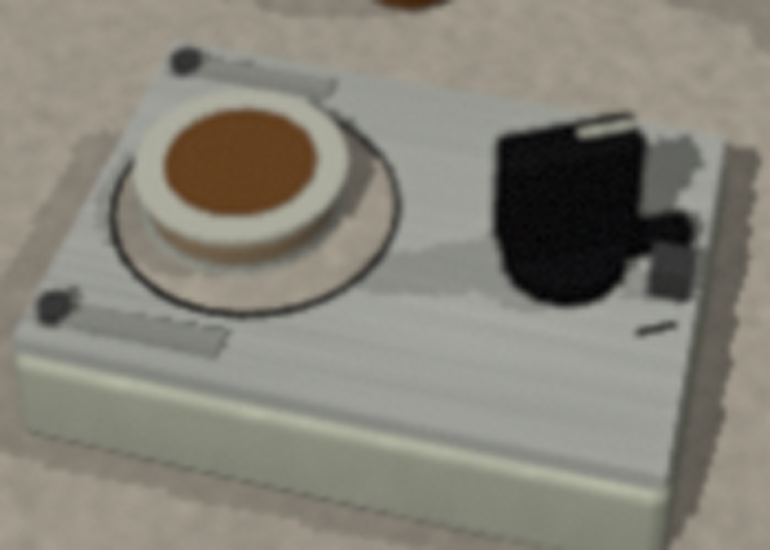

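The top crop shows the bar running from (150,365) to about (200,460). The pointer ends at (240,505), and the tooth is at (195,495), clockwise of the pointer. The side crop agrees: tooth (670,272), pointer end (690,225). Next I triangulate and check IK.

```bash
python3 - <<'E'
from h import *
f=lambda x,y:(x/4.4-.4+160,y/4.4-.4+195); g=lambda x,y:(x/4.4-.4+225,y/4.4-.4+300)
print("mark",two(f(181,436),g(605,127)))
print("dish top",two(f(220,153),g(241,160)))
t=two(f(195,480),g(668,252)); print("tooth top",t)
tt=on_plane("top",[f(195,497),f(240,500)],.05);print("tooth, ptr tip (plane)",tt)
print("bar top ends on plane .089", on_plane("top",[f(138,365),f(175,355),f(187,467),f(213,460)],.089))
k=np.array([.5328,.1617]); a=np.degrees(np.arctan2(*(k-tt[0,:2])[::-1]));print("tooth dir",a,"turn0 =",30-(24.7-a))
for y in(24.7,-155.3):
  for dy in(0,-60):
    for z in(.058,.074,.22):
      q=bot.ik([*k,z],[-np.pi/2,0,np.radians(y+dy)]);print(y+dy,z,None if q is None else np.round(q,2))
E
```

```text
mark (array([0.52429985, 0.15881465, 0.0886434 ]), np.float64(0.0005757896697798858))
dish top (array([0.62720912, 0.15632702, 0.05469131]), np.float64(5.4254062803797217e-05))
tooth top (array([0.50682175, 0.16291027, 0.04966162]), np.float64(0.004631634024619278))
tooth, ptr tip (plane) [[0.50305717 0.16267068 0.05      ]
 [0.50222571 0.14623626 0.05      ]]
bar top ends on plane .089 [[0.54814933 0.17454724 0.089     ]
 [0.55172077 0.16168311 0.089     ]
 [0.51346776 0.15631243 0.089     ]
 [0.51597285 0.14734711 0.089     ]]
tooth dir -1.8692308736507555 turn0 = 3.4307691263492437
24.7 0.058 [ 0.32  0.74 -0.99  1.93  0.78  0.92  0.94]
24.7 0.074 [ 0.33  0.71 -0.99  1.92  0.74  0.93  0.97]
24.7 0.22 [ 0.46  0.56 -1.18  1.8   0.56  1.17  1.11]
-35.3 0.058 [ 0.29  0.71 -0.93  1.93  0.74  0.89 -0.07]
-35.3 0.074 [ 0.33  0.71 -1.    1.92  0.75  0.94 -0.08]
-35.3 0.22 [ 0.44  0.53 -1.13  1.8   0.53  1.15  0.09]
-155.3 0.058 [ 0.06  0.59 -0.61  1.94  0.48  0.76 -1.96]
-155.3 0.074 [ 0.09  0.57 -0.64  1.93  0.47  0.79 -1.95]
-155.3 0.22 [ 0.32  0.45 -0.93  1.81  0.4   1.09 -1.9 ]
-215.3 0.058 [-0.04  0.56 -0.47  1.95  0.37  0.72 -2.92]
-215.3 0.074 [-0.    0.54 -0.52  1.94  0.38  0.76 -2.93]
-215.3 0.22 [ 0.25  0.41 -0.83  1.81  0.34  1.07 -2.9 ]
```

Heights agree with the text: bar top 88.6 mm, dish top 54.7 mm. The axis is at about (0.533, 0.161), bar yaw 24.7°. Next: approach, descend and grip.

```bash
python3 - <<'E'
from h import *
k=[.5328,.1615];R=[-np.pi/2,0,np.radians(24.7)]
bot.move_pose([*k,.20],R); print("t",bot.get_t())
bot.set_gripper(.06)
f0=bot.get_ft_force()
print("stop",bot.servo_line([*k,.059],v=.08,stop_force=8),bot.get_tcp_pos(),np.round(bot.get_eef_rot(),3),bot.get_ft_force()-f0)
bot.set_gripper(0,squeeze=40)
print("open",bot.get_opening(),bot.get_ft_force()-f0,bot.get_wrist_torque(),bot.get_t())
for n in("side","top"):
    p,d=bot.get_image(n); np.savez(f"{n}1.npz",p=p,d=d)
    c=p[230:430,200:440] if n=="side" else p[180:340,140:280]
    cv2.imwrite(f"pics/{n}1.png",cv2.resize(c[:,:,::-1],None,fx=3,fy=3))
E
```

```text
t 3.2417
stop False [0.53306181 0.16159287 0.05938693] [-1.571e+00 -1.000e-03  4.310e-01] [-0.23172486 -0.77906378  0.71761075]
open 0.013361658941176715 [-1.83667925  1.93980437  2.65760527] [0.48565769 0.3624641  0.02313786] 6.0
```

View pics/side1.png

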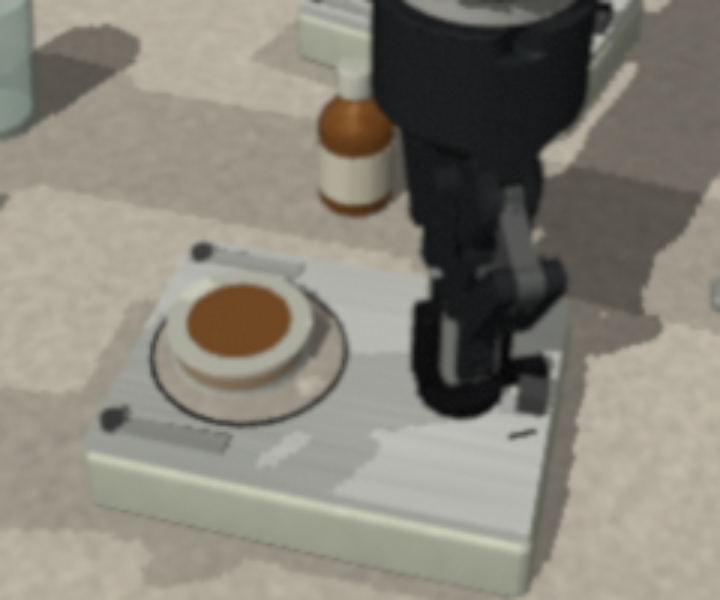

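The fingers hold the bar at (465,350), the opening is 13.4 mm (bar 14 mm), and the dish is untouched at (240,320). Next I pull up.

```bash
python3 - <<'E'
from h import *
p=bot.get_tcp_pos()
bot.servo_line([p[0],p[1],p[2]+.016],v=.03)
print(bot.get_tcp_pos(),bot.get_opening(),bot.get_ft_force(),bot.get_t())
for n in("side",):
    p,d=bot.get_image(n); np.savez(f"{n}2.npz",p=p,d=d)
    cv2.imwrite(f"pics/{n}2.png",cv2.resize(p[300:400,300:420,::-1],None,fx=5,fy=5,interpolation=cv2.INTER_CUBIC))
E
```

```text
[0.53254814 0.16248852 0.07559727] 0.013236231848437932 [-1.63530119  2.7356414   0.60968115] 6.7917
```

View pics/side2.png

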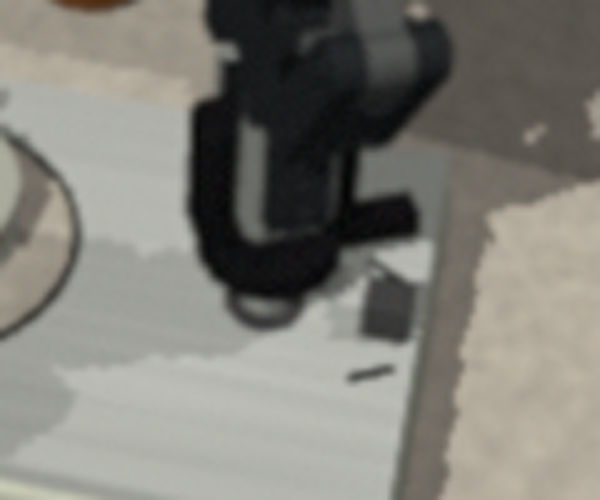

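The knob is up: the stem shows at (265,310), and the pointer at (380,215) is clear above the tooth at (388,305). Next I turn it clockwise.

```bash
python3 - <<'E'
from h import *
p=bot.get_tcp_pos(); y=bot.get_eef_rot()[2]
for a in(15,30,45,57):
    bot.move_pose(p,[-np.pi/2,0,y-np.radians(a)])
    print(a,bot.get_tcp_pos().round(4),bot.get_eef_rot().round(3),bot.get_ft_force().round(1),bot.get_wrist_torque().round(2),round(bot.get_t(),2))
print(bot.get_opening())
p,d=bot.get_image("side")
cv2.imwrite("pics/side3.png",cv2.resize(p[300:400,300:420,::-1],None,fx=5,fy=5,interpolation=cv2.INTER_CUBIC))
E
```

```text
15 [0.5325 0.1624 0.0755] [-1.571 -0.     0.174] [-0.9  3.3 -1.1] [ 0.73  0.21 -0.1 ] 7.17
30 [0.5324 0.1624 0.0754] [-1.571  0.    -0.085] [-0.9  1.8 -1.9] [ 0.68  0.21 -0.04] 7.51
45 [0.5324 0.1624 0.0754] [-1.571  0.    -0.346] [-1.7  3.5 -0.9] [ 0.64  0.31 -0.06] 7.84
57 [0.5324 0.1624 0.0754] [-1.571 -0.    -0.555] [-0.5  3.1 -1. ] [ 0.66  0.33 -0.  ] 8.13
0.013369893130254034
```

View pics/side3.png

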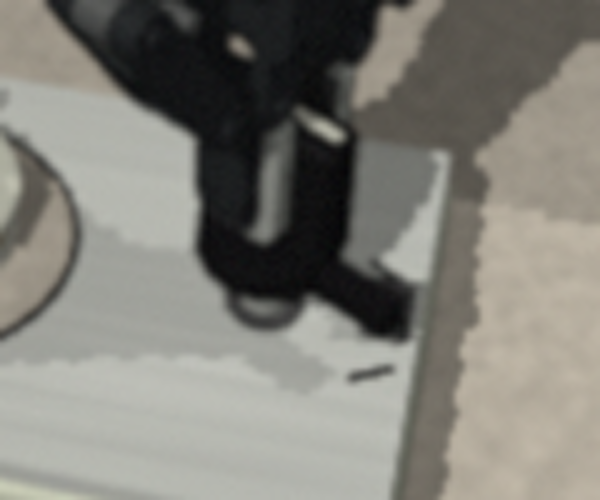

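The pointer tip, at (390,325) and still raised, is past the tooth and over the lock mark at (370,374). Next I push down.

```bash
python3 - <<'E'
from h import *
p=bot.get_tcp_pos()
print(bot.servo_line([p[0],p[1],.0575],v=.03,stop_force=14))
print(bot.get_tcp_pos(),bot.get_opening(),bot.get_ft_force(),bot.get_wrist_torque(),bot.get_t())
p,d=bot.get_image("side")
cv2.imwrite("pics/side4.png",cv2.resize(p[300:400,300:420,::-1],None,fx=5,fy=5,interpolation=cv2.INTER_CUBIC))
E
```

```text
True
[0.53249686 0.16264768 0.05921407] 0.013279400097524983 [-2.25653206 -0.60407851  6.16722684] [-0.16877578  0.34738599  0.00724126] 8.7333
```

View pics/side4.png

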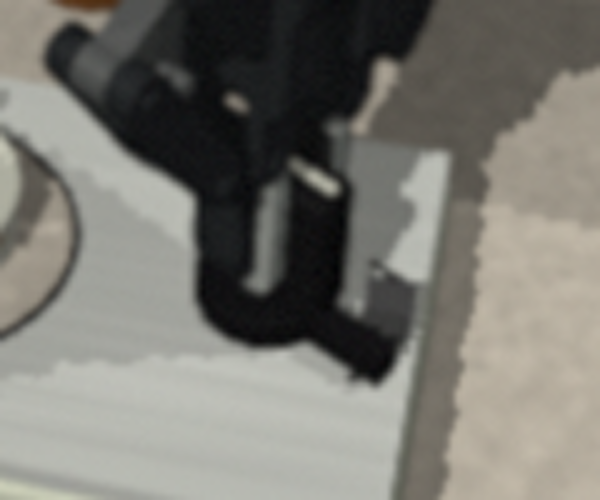

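The knob is seated: TCP z is 59.2 mm against 59.4 mm when first gripped. The pointer lies flat at (360,350), beyond the tooth at (392,300). Next I release, retreat and check.

```bash
python3 - <<'E'
from h import *
p=bot.get_tcp_pos()
bot.set_gripper(.06); bot.servo_line([p[0],p[1],.22],v=.12)
print(bot.get_ft_force(),bot.get_t())
bot.move_pose([.45,-.35,.28],[-np.pi/2,0,-.5]); bot.dwell(.3)
print(bot.get_t())
P={}
for n in("side","top"): P[n]=bot.get_image(n)
p,d=P["top"]; v,u=np.mgrid[250:322,170:250]; v=v.ravel();u=u.ravel();X=by_depth("top",np.c_[u,v],d[v,u])
b=(p[v,u].max(1)<45)&(X[:,2]>.045); t=b&(X[:,2]>np.percentile(X[b,2],95)-.006)
print("bar top z",np.percentile(X[b,2],95),cv2.minAreaRect((X[t][:,:2]*1000).astype(np.float32)))
for nm,(q,e) in(("before",(np.load("side0.npz")["p"],np.load("side0.npz")["d"])),("after",P["side"])):
    a=q[300:425,225:400].astype(int); w=np.argwhere((a[...,0]-a[...,2]>50)&(a[...,0]>90))[:,::-1]+[225,300]
    print(nm,"dish",on_plane("side",[w.mean(0)],.055))
im=np.hstack([cv2.resize(P["side"][0][200:430,220:430],(400,440)),cv2.resize(p[190:345,150:300],(400,440))])
cv2.imwrite("pics/end.png",im[:,:,::-1])
E
```

```text
[ 0.51016929 -0.4772511  -1.138956  ] 10.7833
12.975
bar top z 0.09005066362562482 ((529.8067626953125, 74.80659484863281), (201.7119903564453, 36.89226531982422), 88.1441421508789)
before dish [[0.62725728 0.15761342 0.055     ]]
after dish [[0.6272552 0.157613  0.055    ]]
```

View pics/end.png

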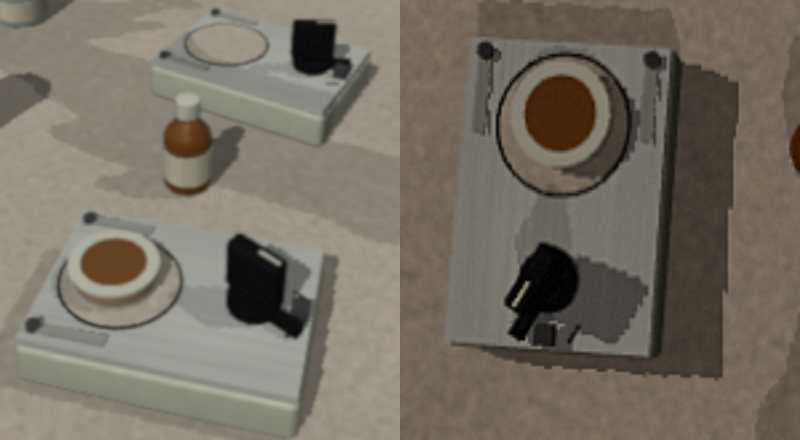

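The knob is down on the locked side: the pointer in the top view is at (520,325), left of the tooth at (545,335). The dish and the spare knob look unchanged. The bar rectangle picked up an outlier, so I repeat it near the axis before handing in.

```bash
python3 - <<'E'
from h import *
p,d=bot.get_image("top"); v,u=np.mgrid[250:322,170:250]; v=v.ravel();u=u.ravel();X=by_depth("top",np.c_[u,v],d[v,u])
near=np.hypot(X[:,0]-.533,X[:,1]-.162)<.035
t=(p[v,u].max(1)<45)&near&(X[:,2]>.083)&(X[:,2]<.095)
P=X[t]; print(np.median(P[:,2]),cv2.minAreaRect((P[:,:2]*1000).astype(np.float32)))
w=np.linalg.eigh(np.cov(P[:,:2].T))[1][:,1]; yaw=np.degrees(np.arctan(w[1]/w[0])); print("bar yaw",yaw)
if yaw<-28 and abs(np.median(P[:,2])-.089)<.003: bot.hand_in(); print("handed in",bot.get_t())
E
```

```text
0.0882347688034627 ((533.3455200195312, 162.00364685058594), (14.596685409545898, 40.01222610473633), 57.4677848815918)
bar yaw -32.1800030895869
the job is handed in; nothing more can be done
the job is handed in; nothing more can be done
```

The loaded stage's knob is locked and the job is handed in, at about 13 s of the 32 s allowed; no verdict was reported. I gripped the knob, pulled it up 16 mm, turned it 57° clockwise past the tooth, pushed it down until it seated, released it and moved the arm well clear.

**Last checks:**
- **Turn:** the bar's yaw went from 24.7° to −32.2°, a turn of about 57°. That puts the lock turn at about 1.04 rad, where 0.87 is needed.
- **Height:** the bar top is at 88.2 mm, so the knob is fully down (89 mm nominal). The gripper stopped at 59.2 mm after pushing down, against 59.4 mm when first gripped.
- **Dish:** it moved less than 0.1 mm.
- **Empty stage:** I never went near its knob and it looks unchanged in the picture; I did not measure it.

**Disagreements:** the first bar fit after release was spoiled by outlier depth pixels, so I repeated it close to the axis and it came out clean. Before the grasp, the side view put the bar about 5 mm further in +y than the top view. I used the top view, which matched the stage outline, and the grasp confirmed it.

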